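Change over drawers in the small-parts stack

ROBOT

A 7-joint arm with a two-finger parallel gripper is mounted at the origin on the work surface. World frame = base frame: x ahead of the robot, y to its left, z up, the work surface at z = 0. Lengths are in m, angles in rad, forces in N, time in s.
With the tool pointing down it reaches from about 0.4 to 0.85 m from the base axis. Payload 4.5 kg.
Tool frame: the origin (TCP) lies on the centre line of the jaws, within the pads' length; the fingertips stand r.tips_ahead ahead of it and the grasp point (between the pads) is the TCP (r.tips_ahead is the distance from the TCP to the fingertips, in m); z points along the fingers, y is the direction in which the jaws open and shut (so a half turn about z gives the same grasp; the last joint's range is limited). The gripper opens to 88 mm and grips with 3 to 60 N. Pads are 18 mm wide; open, the fingers measure 123 mm over their backs; the gripper's body (75 mm by 187 mm) begins 45 mm behind the grasp point.
Start: joints at [1.37, 0.689, -0.195, 1.565, 0.157, 0.902, -0.215], TCP at [0.145, -0.608, 0.258] pointing down, gripper open.
Joint ranges: [-3.01, 3.01], [-0.46, 2.08], [-1.47, 1.51], [0.13, 2.56], [-1, 4.14], [0.04, 2.09], [-2.66, 2.66]. Speed limits (rad/s): [2.57, 2.57, 3.14, 3.14, 3.14, 3.14, 3.14].

INTERFACE

Orientations are given as a unit quaternion [x, y, z, w].
In Python, from plant import r gives the robot as it stands.
- The arm moves only by the shell command python3 -m inch 'ROWS' [FORCE]. ROWS is JSON, a list of rows, each a list of 5 numbers: the shift along the world's x, y, z in units of 25 mm (1.0 is 25 mm), then the turn about the world's z in units of 6 degrees (1.0 is 6 degrees), then the finger opening in mm, from 0 to 88.1. A call has 1 to 5 rows; each row shifts and turns the commanded pose from where the row before left it; what a row does not reach is not made up. A row lasts 1/10 s, in which the tool goes at most 50 mm and 8.59 degrees, less where a joint would pass 70% of its speed; a pose out of reach is approached as far as the arm can. A call is refused whole if a number of a shift passes 1 or a number of a turn 1, either way. A call with a gripper value outside its range is refused whole. The fingers move at their own pace and stop on an object; FORCE is the grip in N (left out, the last holds). Time passes only in rows, so rows that do not move let the fingers close. It gives the time, the measured TCP pose, the force and the opening at its end, in the units of the state.
- r.get_state(): the state, without advancing time (a new reading comes with each control period).
- r.snapshot(name): name is "side" or "top" or "wrist"; returns a dict with "pixels" (400x640x3 uint8, red, green, blue), "range_z" (400x640 float32, m along the optical axis (not along the pixel's ray), 0 where there is no reading), "K" (3x3 intrinsics, pixels), "position" and "attitude" of the camera in the world. Camera axes: x right, y up, looking along -z (the intrinsics and any distortion apply to the point x, -y, -z); pixel columns grow to the right and rows downward; lengths in m; the calibration is good to about 2 mm. The wrist camera is an equidistant fisheye: a pixel r from the principal point sees the ray r / f radians off the axis. A picture is of the moment at which its call begins.
- r.finish_job(): hands the job in, once; it reports no verdict.
The state is a dict: "clock": time; "q": joint angles; "qd": joint speeds; "joint_torque": joint torques, N m; "tool_pos": TCP position; "eef_rot": TCP orientation; "contact_force": force on the tool from outside, world axes, zero at the start; "moment": the same for the moment, N m; "opening": opening from 0.0 (shut) to 1.0 (fully open).
Only numpy, scipy, OpenCV 4.12 (cv2) and the standard library are available. Lean on these libraries where they do the work, as an engineer would, in place of code of your own. Each camera call takes 0.05 s, during which the arm holds its last target. There are 200 camera calls.

TASK

In the small-parts drawer stack, push the narrow drawer that was left open fully shut, and draw the wide drawer out to its stop by hooking a fingertip behind the raised lip of its scoop pull, so that the brass standoffs in it can be reached. Use the fingertips only: do not pinch a lip between the fingers and do not pick anything up. Do not slam the drawers, keep the other narrow drawer shut, and leave the tin, the pliers and the screwdriver where they are.

Things in the scene. Friction and masses are not known exactly. Their poses are not given: they have to be found in the camera images.
- plinth: Dark steel base, 180 x 332 x 12 mm, of the fixed drawer stack; origin: centre of its underside, on the bench. Stack axes, shared by all its parts: -x is the level way drawers draw out, roughly towards the robot; y along the fronts; z up. On it: a lower row of four narrow drawers, locked shut (scoops up to 45 mm above the bench), and the upper row. The roof is 132 mm above the bench.
- wide_unit: Fixed grey housing of the wide drawer, 170 x 160 x 60 mm (x, y, z), in the left or right half of the upper row. Origin: centre of its underside, 72 mm above the bench; stack axes. The two narrow drawers' housings (80 mm wide each, else alike) stand side by side in the other half.
- wide_drawer_pull (a point): Wide drawer (blue, 152 mm wide): middle of the top edge of its scoop's lip, on the lip's inner face; stack axes. The lip is 24 mm high, 5 mm thick plus a 3 mm label holder outside. Behind it an open finger pocket, 36 mm from lip to upright front panel, 144 mm wide, floor 24 mm below this point. The housing's roof is 27 mm above this point and, drawer shut, starts 36 mm behind it.
- wide_drawer (a joint): How far the wide drawer is out, in m: 0 shut, 0.110 at its rigid stop. It starts 0 to 0.012 out, slides with about 2 N of friction and stays where it is left.
- narrow_ajar_pull (a point): The same point on the narrow drawer (upper row, 72 mm wide) that was left open: middle of the top edge of the lip's inner face. Axes, heights and depths as on the wide one; pocket 64 mm wide. The outer face to push on is 8 mm in front of this point (-x), from 5 to 28 mm below it.
- narrow_ajar (a joint): How far that narrow drawer is out, in m: 0 shut against its rigid stop, 0.110 fully out. It starts 0.035 to 0.070 out, slides with about 1.2 N of friction and stays where it is left.
- narrow_shut_pull (a point): The same point on the other narrow drawer of the upper row, which is shut.
- narrow_shut (a joint): How far the other narrow drawer is out, in m: 0 shut (its start), 0.110 fully out.
- tin: Loose round metal tin, 56 mm across and 30 mm high, standing on the rear part of the roof of the wide drawer's housing. Origin: centre of its underside. Leave it.
- pliers: Loose pliers, about 155 mm long, lying on the bench left of the stack. Origin: at the pivot, underside. Leave them.
- screwdriver: Loose screwdriver, 180 mm long, lying on the bench right of the stack. Leave it.

How it is judged:
At the end, for the whole second after the job is handed in: The wide drawer stands still at its stop (within 10 mm of it), both narrow drawers are shut (within 5 mm) and still, and the tin, pliers and screwdriver are within 20 mm of where they were (value of joint wide_drawer above 0.1 m and value of joint each of narrow_ajar, narrow_shut below 0.005 m and velocity of joint wide_drawer between -0.01 and 0.01 m/s and velocity of joint narrow_ajar between -0.01 and 0.01 m/s and distance of each of tin, pliers, screwdriver from where it was at the start of the episode below 0.02 m); the robot touches nothing.
It fails at once if the wide drawer's lip is pinched between the fingers (contact force between the fingers and wide_drawer_c0 above 3 N and contact force between the fingers and wide_drawer_c1 above 3 N).
It fails at once if the narrow drawer's lip is pinched between the fingers (contact force between the fingers and narrow_ajar_c0 above 3 N and contact force between the fingers and narrow_ajar_c1 above 3 N).
It fails at once if a drawer is slammed (faster than 0.5 m/s) (velocity of joint any of wide_drawer, narrow_ajar above 0.5 m/s or velocity of joint any of wide_drawer, narrow_ajar below -0.5 m/s).
It fails at once if the other narrow drawer is opened (more than 15 mm) (value of joint narrow_shut above 0.015 m).
It fails at once if a bystander is moved or picked up (more than 20 mm) (distance of any of tin, pliers, screwdriver from where it was at the start of the episode above 0.02 m).
It also fails if it takes over 42 s, if anything falls off the work surface, if the arm or the gripper's body presses on something with over 40 N, if the wrist force passes 120 N, or if a joint passes its speed limit or range.

## Working session

There is one attempt and no reset: what is moved stays moved. The work goes in short steps, Python scripts to look and compute and a shell command to move; the robot and the scene stay as the last step left them, time stands still between calls to the robot, and variables do not carry over. Pictures are saved under pics/ and viewed, about 8 in all and at most 12, crops included, and the job is handed in when it is done.

```bash
mkdir -p pics; ls; python3 - <<'E'
from plant import r
import cv2,numpy as np
s=r.get_state();print(s['clock'],s['tool_pos'],s['eef_rot'],s['opening'],r.tips_ahead)
for n in('top','side'):
    d=r.snapshot(n);cv2.imwrite(f'pics/{n}0.png',d['pixels'][:,:,::-1]);np.savez(f'{n}0.npz',**d);print(n,d['position'],d['attitude'],d['K'])
E
```

```text
pics
0.0 [ 0.14521324 -0.6073051   0.25691012] [ 9.93113984e-01  1.17148693e-01 -1.69523494e-04 -8.77788654e-04] 0.9981970790484717 0.019
top [0.39740114 0.00887866 1.45485022] [ 0.04330248 -0.05294591 -0.70158216  0.70929831] [[431.93278149   0.         323.44983351]
 [  0.         431.93278149 202.31730069]
 [  0.           0.           1.        ]]
side [0.2723025  0.97200569 1.04883737] [-0.05471418  0.39966213  0.90530636 -0.13302983] [[485.58723381   0.         325.41827718]
 [  0.         485.58723381 202.87143123]
 [  0.           0.           1.        ]]
```

View pics/top0.png

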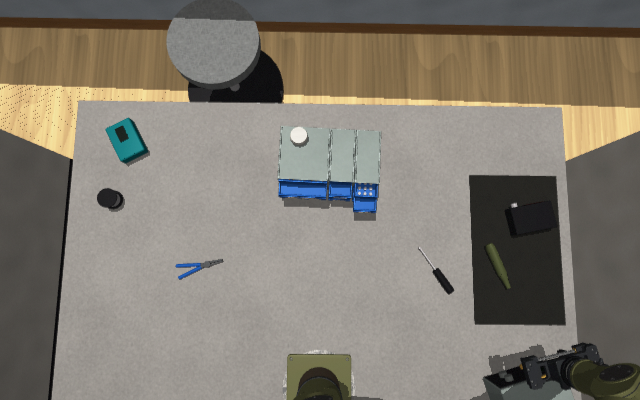

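View pics/side0.png

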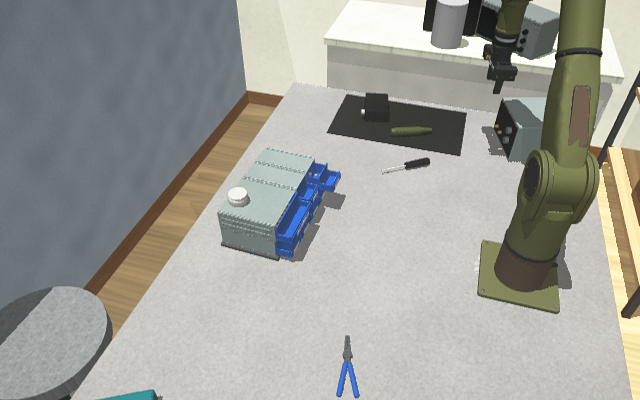

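Top view: the wide drawer is on the left (cols 279–329), the shut narrow one is in the middle (330–353) and the ajar one is on the right (353–378, lip near row 211). The tin is at (299,135), the pliers at (205,268) and the screwdriver at (436,270).

```bash
cat > h.py <<'E'
import numpy as np
from scipy.spatial.transform import Rotation as R
def cloud(d):
    K=d['K'];z=d['range_z'];v,u=np.mgrid[:z.shape[0],:z.shape[1]]
    p=np.stack([(u-K[0,2])/K[0,0]*z,-(v-K[1,2])/K[1,1]*z,-z],-1)
    return p@R.from_quat(d['attitude']).as_matrix().T+d['position']
E
python3 - <<'E'
from h import *
import cv2
d=dict(np.load('top0.npz'));P=cloud(d);im=d['pixels'].astype(int)
z=P[...,2]
roof=(abs(z-.132)<.006)&(im[...,2]-im[...,0]<40)
roof[:110]=0;roof[230:]=0;roof[:,:260]=0;roof[:,400:]=0
n,l,st,_=cv2.connectedComponentsWithStats(roof.astype(np.uint8))
for i in range(1,n):
    if st[i,4]>200:
        q=P[l==i]; print(st[i],q[:,2].mean().round(4),cv2.minAreaRect(q[:,:2].astype(np.float32)),q.min(0),q.max(0))
np.set_printoptions(precision=3,suppress=True,linewidth=200)
for c in (290,305,320,341,358,366,374):
    print(c);print(np.c_[np.arange(176,216),P[176:216,c]][::1].T[[0,1,3]]); print('y',P[195,c,1])
d=dict(np.load('side0.npz'));cv2.imwrite('pics/side_c.png',cv2.resize(d['pixels'][140:270,210:350,::-1],None,fx=5,fy=4.5,interpolation=2))
E
```

```text
[ 277  126  104   58 4877] 0.1325 ((0.7316619157791138, -0.02517452836036682), (0.31920796632766724, 0.1714458167552948), 87.67618560791016) [ 0.64098878 -0.1856813   0.12600134] [0.82194946 0.13734598 0.13799137]
290
[[176.    177.    178.    179.    180.    181.    182.    183.    184.    185.    186.    187.    188.    189.    190.    191.    192.    193.    194.    195.    196.    197.    198.    199.
  200.    201.    202.    203.    204.    205.    206.    207.    208.    209.    210.    211.    212.    213.    214.    215.   ]
 [  0.659   0.657   0.654   0.66    0.649   0.645   0.645   0.645   0.644   0.64    0.638   0.635   0.631   0.628   0.625   0.621   0.618   0.616   0.608   0.604   0.603   0.6     0.607   0.607
    0.604   0.6     0.596   0.593   0.59    0.586   0.583   0.579   0.576   0.573   0.57    0.566   0.562   0.559   0.556   0.552]
 [  0.138   0.134   0.129   0.085   0.123   0.129   0.111   0.094   0.083   0.087   0.079   0.076   0.083   0.08    0.081   0.081   0.081   0.076   0.106   0.108   0.097   0.096   0.026  -0.001
   -0.004  -0.001   0.004   0.001   0.001
[... 5410 characters left out ...]
  213.    214.    215.   ]
 [  0.664   0.66    0.657   0.653   0.65    0.648   0.644   0.642   0.649   0.645   0.642   0.638   0.636   0.632   0.629   0.625   0.622   0.617   0.615   0.612   0.602   0.598   0.598   0.597
    0.595   0.592   0.588   0.586   0.583   0.579   0.576   0.572   0.569   0.565   0.56    0.557   0.554   0.562   0.558   0.555]
 [  0.132   0.135   0.131   0.137   0.135   0.132   0.133   0.13    0.072   0.075   0.077   0.079   0.071   0.074   0.078   0.078   0.077   0.088   0.08    0.079   0.124   0.127   0.106   0.089
    0.083   0.084   0.085   0.078   0.079   0.08    0.083   0.084   0.081   0.088   0.106   0.104   0.099  -0.      0.004   0.001]]
y -0.17193556710015903
```

View pics/side_c.png

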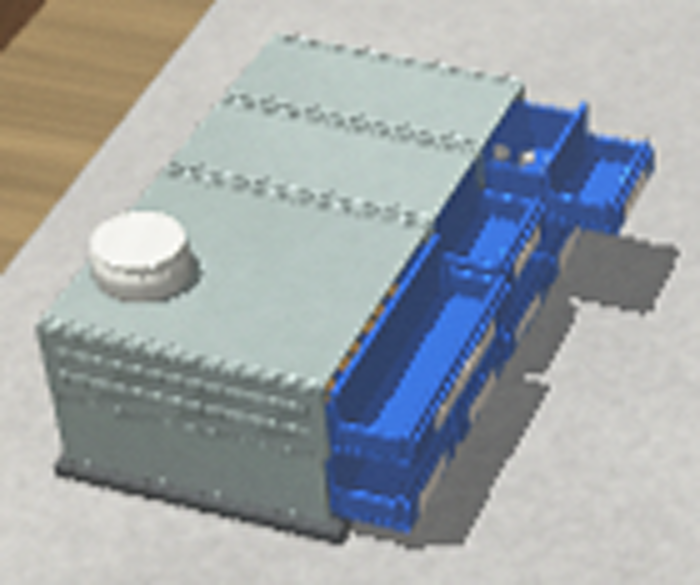

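Crop of the side view: the wide lip is near-shut at front left, the narrow ajar drawer sticks out at top right, and the other narrow drawer is flush with the row. I'll go towards the ajar drawer with the fingers closed.

```bash
python3 -m inch '[[0.75,0.95,0,-0.3,0],[0.75,0.95,0,-0.3,0],[0.75,0.95,0,-0.3,0],[0.75,0.95,0,-0.3,0],[0.75,0.95,0,-0.3,0]]' 20
python3 -m inch '[[0.75,0.95,0,-0.3,0],[0.75,0.95,0,-0.3,0],[0.75,0.95,0,-0.3,0],[0.75,0.95,0,-0.1,0],[0.75,0.95,0,0,0]]'
python3 -m inch '[[0.75,0.95,0,0,0],[0.75,0.95,0,0,0],[0.75,0.95,0,0,0],[0.75,0.95,0,0,0],[0.75,0.95,0,0,0]]'
python3 - <<'E'
from h import *
import cv2
d=dict(np.load('top0.npz'));P=cloud(d)
# roof front edge, lip front edges per column
def fit(cols,f,name):
    pts=np.array([f(c) for c in cols]);
    a=np.polyfit(pts[:,1],pts[:,0],1);res=pts[:,0]-np.polyval(a,pts[:,1]);k=abs(res)<2*res.std()
    a=np.polyfit(pts[k,1],pts[k,0],1);print(name,'slope deg',np.degrees(np.arctan(a[0])).round(2),'y range',pts[:,1].min().round(3),pts[:,1].max().round(3),'x@mid',np.polyval(a,pts[:,1].mean()).round(4),'y',pts[:,1].mean().round(4))
def outer(c):
    i=[r for r in range(185,225) if P[r,c,2]>.075][-1]; return P[i,c,:2]
def inner(c):
    i=[r for r in range(187,225) if P[r,c,2]>.096][0]; return P[i,c,:2]
def roof(c):
    i=[r for r in range(160,190) if P[r,c,2]>.122][-1]; return P[i,c,:2]
def back(c):
    i=[r for r in range(120,150) if P[r,c,2]>.122][0]; return P[i,c,:2]
fit(range(283,326),outer,'wide outer');fit(range(283,326),inner,'wide inner')
fit(range(335,351),outer,'shut outer');fit(range(356,376),outer,'ajar outer')
fit(range(283,376),roof,'roof')
fit(range(310,376),back,'back')
for r in (188,190,192): 
    c=[c for c in range(265,400) if P[r,c,2]>.07];print(P[r,c[0]],P[r,c[-1]])
for r in (204,206,210):
    c=[c for c in range(330,400) if P[r,c,2]>.07];print('ajar',c[0],c[-1],P[r,c[0]],P[r,c[-1]])
E
```

```text
clock: 0.6
tool_pos: [0.2397, -0.4879, 0.2574]
eef_rot: [0.999, 0.038, -0.0, -0.0]
contact_force: [-0.4, 0.7, -1.3]
opening: 0.569
clock: 1.1
tool_pos: [0.3334, -0.3692, 0.2575]
eef_rot: [1.0, -0.014, -0.0, -0.0]
contact_force: [0.9, -0.5, 0.0]
opening: 0.117
clock: 1.6
tool_pos: [0.4272, -0.2505, 0.2575]
eef_rot: [1.0, -0.013, -0.0, -0.0]
contact_force: [0.5, -0.4, 0.0]
opening: 0.008
wide outer slope deg 2.36 y range -0.014 0.121 x@mid 0.5984 y 0.0493
wide inner slope deg 0.87 y range -0.013 0.119 x@mid 0.6057 y 0.0527
shut outer slope deg -62.86 y range -0.093 0.009 x@mid 0.5751 y -0.0596
ajar outer slope deg -44.79 y range -0.169 0.009 x@mid 0.5236 y -0.1111
roof slope deg 0.22 y range -0.168 0.119 x@mid 0.6439 y -0.0233
back slope deg 2.23 y range -0.169 0.037 x@mid 0.8133 y -0.06
[0.627868   0.13315678 0.09744081] [ 0.62859114 -0.17672213  0.11571421]
[0.62036993 0.13242039 0.10380793] [ 0.62233917 -0.17678702  0.1149281 ]
[0.61436748 0.13249871 0.10127237] [ 0.61469969 -0.17567295  0.12265237]
ajar 341 376 [0.39740114 0.00887866 1.45485022] [ 0.5794434  -0.17498349  0.10283606]
ajar 353 375 [ 0.57432094 -0.10349452  0.08646707] [ 0.57339451 -0.17215313  0.100001  ]
ajar 353 375 [ 0.56058213 -0.10291365  0.09364391] [ 0.56017968 -0.17157064  0.10376346]
```

```bash
python3 -m inch '[[0.7,0.9,-1,0,0],[0.7,0.9,-1,0,0],[0.7,0.9,-1,0,0],[0.6,0.9,-1,0,0],[0.6,0.9,-1,0,0]]'
python3 -m inch '[[0,0,-0.65,0,0],[0,0,-0.65,0,0],[0,0,0,0,0]]'
python3 - <<'E'
from plant import r
import cv2
for n in('wrist','side'):
    d=r.snapshot(n);im=d['pixels'][:,:,::-1]
    if n=='side':im=cv2.resize(im[100:260,200:400],None,fx=3.5,fy=3.5,interpolation=2)
    cv2.imwrite(f'pics/{n}1.png',im)
E
```

```text
clock: 2.1
tool_pos: [0.5096, -0.1381, 0.1315]
eef_rot: [1.0, -0.013, -0.0, 0.0]
contact_force: [-0.4, -0.0, 0.3]
opening: 0.007
clock: 2.4
tool_pos: [0.5078, -0.1384, 0.0983]
eef_rot: [1.0, -0.013, -0.002, -0.0]
contact_force: [-0.6, -0.2, 0.3]
opening: 0.007
```

View pics/side1.png

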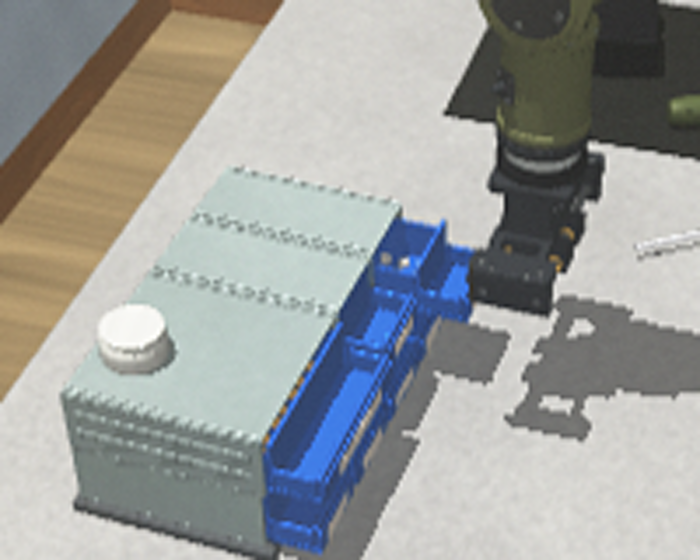

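View pics/wrist1.png

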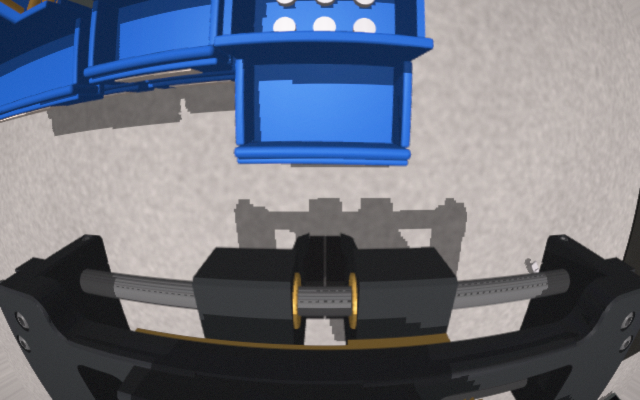

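The wrist view shows the fingers (col 325) centred on the ajar drawer (cols 235–410). The side view shows a gap to its lip. Now raise a little and push.

```bash
python3 -m inch '[[0.4,0,0.3,0,0],[0.4,0,0,0,0],[0.3,0,0,0,0],[0.2,0,0,0,0],[0.2,0,0,0,0]]'
python3 -m inch '[[0.3,0,0,0,0],[0.3,0,0,0,0],[0.3,0,0,0,0],[0.2,0,0,0,0],[0.1,0,0,0,0]]'
```

```text
clock: 3.0
tool_pos: [0.5468, -0.1392, 0.1077]
eef_rot: [1.0, -0.014, -0.0, 0.0]
contact_force: [-1.0, -0.4, 0.9]
opening: 0.004
clock: 3.5
tool_pos: [0.5773, -0.1391, 0.1076]
eef_rot: [1.0, -0.013, 0.0, 0.0]
contact_force: [-2.1, -0.3, -0.1]
opening: 0.002
```

```bash
python3 -m inch '[[0.1,0,0,0,0],[0.1,0,0,0,0],[0.1,0,0,0,0],[0,0,0,0,0]]'
python3 -m inch '[[0.1,0,0,0,0],[0.1,0,0,0,0],[0,0,0,0,0]]'
```

```text
clock: 3.9
tool_pos: [0.5847, -0.1389, 0.1078]
eef_rot: [1.0, -0.013, 0.0, -0.0]
contact_force: [-0.2, -0.6, -0.0]
opening: 0.003
clock: 4.2
tool_pos: [0.589, -0.139, 0.1077]
eef_rot: [1.0, -0.014, -0.0, -0.0]
contact_force: [-2.2, -0.4, 1.5]
opening: 0.007
```

```bash
python3 -m inch '[[0.1,0,0,0,0],[0.1,0,0,0,0],[0,0,0,0,0]]'
python3 -m inch '[[0.1,0,0,0,0],[0.1,0,0,0,0],[0,0,0,0,0]]'
```

```text
clock: 4.5
tool_pos: [0.5893, -0.139, 0.1074]
eef_rot: [1.0, -0.014, -0.005, -0.0]
contact_force: [-10.7, 0.8, 8.4]
opening: -0.0
clock: 4.8
tool_pos: [0.5895, -0.1391, 0.107]
eef_rot: [1.0, -0.014, -0.01, -0.001]
contact_force: [-19.7, 1.6, 15.0]
opening: 0.005
```

The narrow drawer is at its stop (force climbs, no motion). I'll back off, rise, and go over to the wide pocket.

```bash
python3 -m inch '[[-0.2,0,0,0,0],[-0.4,0,0,0,0],[-0.8,0,0.5,0,0],[-0.1,0.4,1,0,0],[0,0.8,1,0,0]]'
python3 -m inch '[[0,1,0.3,0,0],[0,1,0,0,0],[0.5,1,0,0,0],[0.5,1,0,0,0],[0.5,1,0,0,0]]'
python3 -m inch '[[0.5,1,0,0,0],[0.5,0.4,0,0,0],[0,0,0,0,0]]'
python3 - <<'E'
from plant import r
from h import *
import cv2
print(r.get_state()['tool_pos'],r.get_state()['contact_force'])
d=r.snapshot('wrist');cv2.imwrite('pics/wrist2.png',d['pixels'][:,:,::-1])
d=r.snapshot('side');P=cloud(d);im=d['pixels'].astype(int)
cv2.imwrite('pics/side2.png',cv2.resize(d['pixels'][100:260,200:400,::-1],None,fx=3.5,fy=3.5,interpolation=2))
# lip-top points of blue above .1 in lip region
m=(im[...,2]-im[...,0]>60)&(abs(P[...,2]-.105)<.004)&(P[...,0]<.63)&(P[...,0]>.5)
for lo,hi in((-.17,-.11),(-.09,-.03),(0,.05),(.05,.12)):
    q=P[m&(P[...,1]>lo)&(P[...,1]<hi)];print(lo,len(q),np.percentile(q[:,0],[5,25,50,75,95]).round(4) if len(q) else 0)
E
```

```text
clock: 5.3
tool_pos: [0.5615, -0.1107, 0.1709]
eef_rot: [1.0, -0.015, 0.0, 0.001]
contact_force: [1.3, -0.1, -0.1]
opening: 0.007
clock: 5.8
tool_pos: [0.6007, 0.0176, 0.1782]
eef_rot: [1.0, -0.013, 0.001, -0.0]
contact_force: [0.4, 0.5, -1.6]
opening: 0.007
clock: 6.1
tool_pos: [0.6264, 0.0545, 0.178]
eef_rot: [1.0, -0.011, 0.002, -0.001]
contact_force: [0.1, 0.4, -0.5]
opening: 0.008
[0.62640735 0.05445028 0.17795828] [ 0.07913412  0.42402644 -0.49008956]
-0.17 31 [0.5998 0.6028 0.6049 0.6063 0.608 ]
-0.09 34 [0.6036 0.6059 0.6076 0.6095 0.6123]
0 37 [0.5993 0.6026 0.6039 0.6062 0.6079]
0.05 53 [0.6032 0.6056 0.607  0.6087 0.6104]
```

View pics/side2.png

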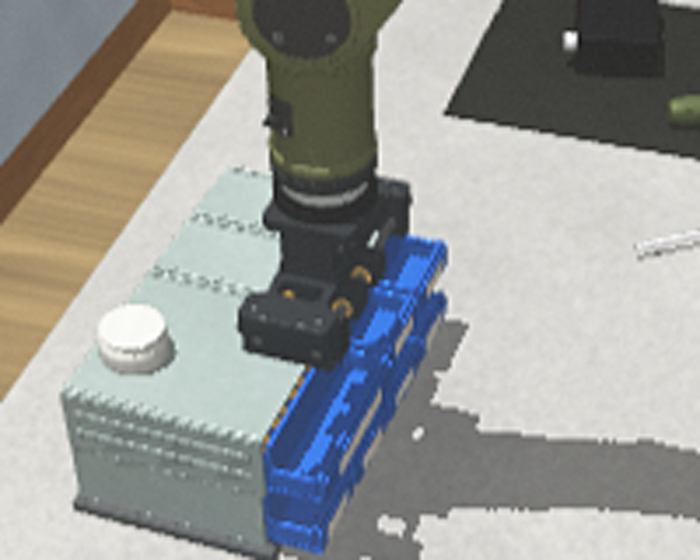

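View pics/wrist2.png

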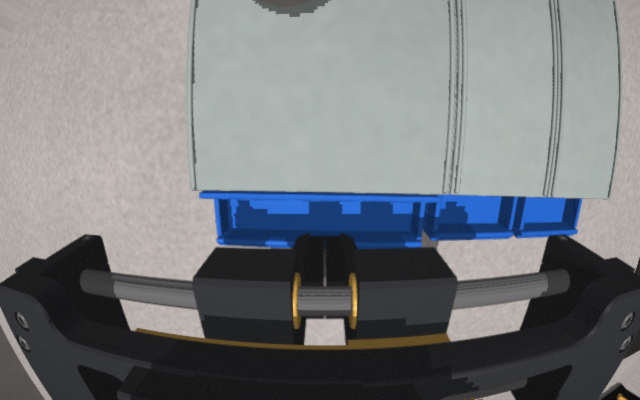

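The wrist view shows the wide pocket at cols 215–425, rows 197–243, with the fingers (col 325) near its middle. By geometry the fingers sit between lip (x≈0.607) and front panel (≈0.642). Going down in stages.

```bash
python3 -m inch '[[-0.1,0,-0.7,0,0],[0,0,-0.7,0,0],[0,0,-0.6,0,0],[0,0,0,0,0]]'
python3 -m inch '[[0,0,-0.3,0,0],[0,0,-0.3,0,0],[0,0,-0.2,0,0],[0,0,0,0,0]]'
```

```text
clock: 6.6
tool_pos: [0.6198, 0.0495, 0.1258]
eef_rot: [1.0, -0.014, -0.002, 0.001]
contact_force: [-0.3, 0.3, 0.4]
opening: 0.007
clock: 7.0
tool_pos: [0.6213, 0.0509, 0.1071]
eef_rot: [1.0, -0.013, -0.001, 0.0]
contact_force: [-0.1, -0.5, 1.2]
opening: 0.007
```

```bash
python3 -m inch '[[-0.2,0,0,0,0],[-0.2,0,0,0,0],[-0.2,0.01,0,0,0],[-0.2,0.01,0,0,0],[-0.2,0.01,0,0,0]]'
python3 - <<'E'
from plant import r
import cv2
d=r.snapshot('side');cv2.imwrite('pics/side3.png',cv2.resize(d['pixels'][100:260,200:400,::-1],None,fx=3.5,fy=3.5,interpolation=2))
E
```

```text
clock: 7.5
tool_pos: [0.5967, 0.0517, 0.1081]
eef_rot: [1.0, -0.013, 0.001, -0.0]
contact_force: [3.0, 0.6, -0.0]
opening: 0.007
```

View pics/side3.png

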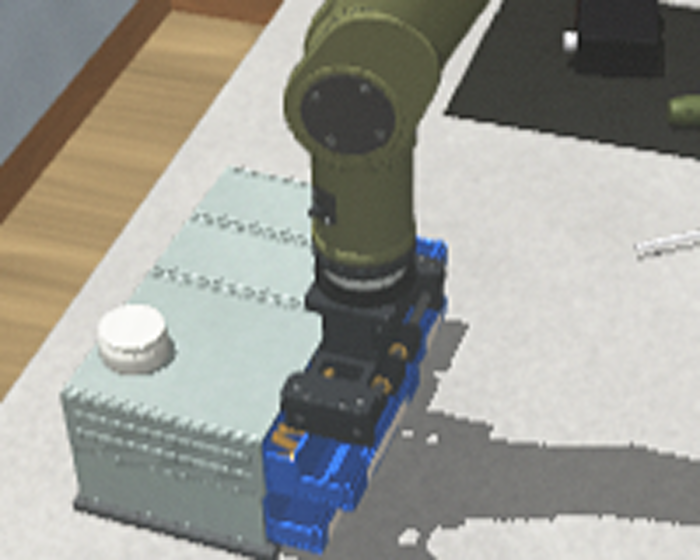

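The wide drawer follows (standoffs appear at (290,440)). Keep drawing, slower near the stop.

```bash
python3 -m inch '[[-0.3,0.01,0,0,0],[-0.4,0.02,0,0,0],[-0.4,0.02,0,0,0],[-0.4,0.02,0,0,0],[-0.3,0.01,0,0,0]]'
python3 -m inch '[[-0.3,0.01,0,0,0],[-0.3,0.01,0,0,0],[-0.2,0.01,0,0,0],[-0.2,0.01,0,0,0],[-0.1,0,0,0,0]]'
python3 -m inch '[[-0.1,0,0,0,0],[-0.1,0,0,0,0],[-0.1,0,0,0,0],[0,0,0,0,0]]'
```

```text
clock: 8.05
tool_pos: [0.5511, 0.0535, 0.108]
eef_rot: [1.0, -0.014, 0.0, 0.0]
contact_force: [3.1, -0.5, 0.7]
opening: 0.005
clock: 8.55
tool_pos: [0.5236, 0.0547, 0.1077]
eef_rot: [1.0, -0.013, -0.0, 0.0]
contact_force: [2.5, -0.4, 1.1]
opening: 0.004
clock: 8.95
tool_pos: [0.5161, 0.0548, 0.1076]
eef_rot: [1.0, -0.013, -0.001, -0.0]
contact_force: [0.7, 0.6, -0.5]
opening: 0.007
```

```bash
python3 -m inch '[[-0.1,0,0,0,0],[-0.1,0,0,0,0],[-0.1,0,0,0,0],[0,0,0,0,0]]'
python3 -m inch '[[-0.1,0,0,0,0],[-0.1,0,0,0,0],[0,0,0,0,0]]'
```

```text
clock: 9.35
tool_pos: [0.5156, 0.0548, 0.1081]
eef_rot: [1.0, -0.014, 0.007, -0.001]
contact_force: [13.5, 0.1, -9.5]
opening: 0.003
clock: 9.65
tool_pos: [0.5154, 0.0548, 0.1085]
eef_rot: [1.0, -0.015, 0.011, -0.001]
contact_force: [19.6, -1.0, -14.3]
opening: 0.007
```

At the stop. I'll release into the middle of the pocket, rise, and move clear.

```bash
python3 -m inch '[[0.3,0,0,0,0],[0.3,0,0,0,0],[0.2,0,0,0,0],[0,0,0,0,0]]'
python3 -m inch '[[0,0,0.4,0,0],[0,0,0.8,0,0],[0,0,1,0,0],[0,0,1,0,0],[0,0,1,0,0]]'
python3 -m inch '[[-0.8,-0.5,1,0,0],[-0.8,-0.5,0.5,0,0],[-0.8,-0.8,0,0,0],[-0.5,-0.8,0,0,0],[0,0,0,0,0]]'
python3 - <<'E'
from plant import r
from h import *
import cv2
s=r.get_state();print(s['tool_pos'],s['contact_force'])
d=r.snapshot('side');t=r.snapshot('top')
cv2.imwrite('pics/side4.png',cv2.resize(d['pixels'][100:260,200:400,::-1],None,fx=3.5,fy=3.5,interpolation=2))
P=cloud(d);im=d['pixels'].astype(int)
m=(im[...,2]-im[...,0]>60)&(abs(P[...,2]-.105)<.004)&(P[...,0]<.63)&(P[...,0]>.45)
for lo,hi in((-.17,-.11),(-.09,-.03),(0,.05),(.05,.12)):
    q=P[m&(P[...,1]>lo)&(P[...,1]<hi)];print(lo,len(q),np.percentile(q[:,0],[5,25,50,75,95]).round(4) if len(q) else 0)
a=np.load('top0.npz')['pixels'].astype(int);D=abs(t['pixels'].astype(int)-a).sum(-1)
for n,(v,u) in dict(tin=(135,299),pliers=(268,200),driver=(270,436)).items(): print(n,(D[v-20:v+20,u-25:u+25]>60).sum())
E
```

```text
clock: 10.05
tool_pos: [0.5236, 0.0544, 0.1074]
eef_rot: [1.0, -0.014, -0.001, 0.0]
contact_force: [-0.1, -0.8, 1.0]
opening: 0.003
clock: 10.55
tool_pos: [0.523, 0.0545, 0.2142]
eef_rot: [1.0, -0.013, -0.001, 0.0]
contact_force: [0.4, 0.0, 0.7]
opening: 0.006
clock: 11.05
tool_pos: [0.4485, -0.0132, 0.2509]
eef_rot: [1.0, -0.016, -0.002, 0.001]
contact_force: [0.2, -0.3, -0.0]
opening: 0.003
[ 0.4484661  -0.0131968   0.25085796] [ 0.19773117 -0.347044   -0.03981375]
-0.17 30 [0.6016 0.6039 0.6052 0.6064 0.6081]
-0.09 35 [0.6031 0.6057 0.6075 0.6089 0.611 ]
0 34 [0.4977 0.4999 0.5014 0.5038 0.5416]
0.05 49 [0.5    0.5015 0.5036 0.5059 0.5427]
tin 0
pliers 0
driver 0
```

View pics/side4.png

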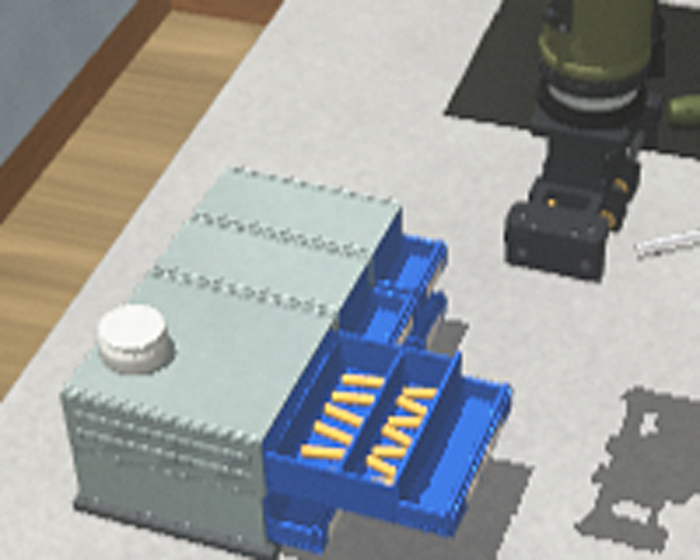

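The side view shows the wide drawer fully out with its standoffs exposed, both narrow drawers flush, and the arm clear of everything.

```bash
python3 -c "
from plant import r
print(r.finish_job())"
```

```text
the job is handed in; nothing more can be done
None
```

I pushed the ajar narrow drawer shut and drew the wide drawer out to its stop, then handed the job in at about 11 s of the 42 s allowed. `finish_job()` gives no verdict, so what follows rests on my own checks.

- **Narrow drawer:** I pushed it with the closed fingertips until it met its stop; the force rose to about 20 N with no more movement. Its lip now sits level with the other narrow drawer, which stayed shut, allowing for the roughly 2° turn of the stack.
- **Wide drawer:** I hooked the closed fingertips behind the lip and pulled at about 0.1 m/s or slower until it met its stop, again at about 20 N. The last side picture puts it about 109 mm out of 110 mm, with the brass standoffs in view.
- **Bystanders:** the top picture shows no change around the tin, pliers or screwdriver.
- **Robot:** it is clear of everything, and the force reading is near zero.

No final check failed. An early attempt to fit the narrow drawers' outer faces from the top camera gave nonsense slopes. I ignored it and used the contact position and the side camera instead.

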